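Rock the tight locating plug out of a depositor nozzle block

ROBOT

A 7-joint arm with a two-finger parallel gripper is mounted at the origin on the work surface. World frame = base frame: x ahead of the robot, y to its left, z up, the work surface at z = 0. Lengths are in m, angles in degrees, forces in N, time in s.
With the tool pointing down it reaches from about 0.425 to 1.025 m from the base axis. Payload 9.4 kg.
Tool frame: the origin (TCP) lies at the centre of the arm's flange, where the gripper is bolted on; the fingertips stand 186 mm ahead of it and the grasp point (between the pads) lies 167 mm ahead of it; z points along the fingers, y is the line along which they close (so a half turn about z gives the same grasp; the last joint's range is limited). The gripper opens to 93 mm and grips with 3 to 60 N. Pads are 15 mm wide; open, the fingers measure 128 mm over their backs; the gripper's body (75 mm by 188 mm) begins 65 mm behind the grasp point.
Start: joints at [-4.395, 34.337, -0.143, 91.639, 0.103, 54.024, -4.572], TCP at [0.725, 0, 0.405] pointing down, gripper open.
Joint ranges: [-147.43, 147.43], [-19.82, 112.94], [-74.19, 73.91], [6.32, 146.72], [-59.91, 239.91], [6.04, 106.73], [-150.56, 150.56]. Speed limits (degrees/s): [127.2, 127.2, 172.46, 172.46, 180, 180, 180].

INTERFACE

Orientations are given as a 3x3 rotation matrix whose columns are the frame's x, y, z axes.
In Python, from bench import robot gives the robot as it stands.
- The arm moves only by the tool move_arm, never from a script. Its argument "motion" is a list of rows, each an object with "offset": the shift along the world's x, y, z in units of 30 mm (1.0 is 30 mm), a list of three; "rot": the turn, a rotation vector about the world's x, y, z in rad, a list of three. In form: [{"offset": [x, y, z], "rot": [wx, wy, wz]}, ...]. A call has 1 to 12 rows; each row shifts and turns the commanded pose from where the row before left it; what a row does not reach is not made up. A row lasts 1/10 s, in which the tool goes at most 50 mm and 8.59 degrees, less where a joint would pass 70% of its speed; a pose out of reach is approached as far as the arm can. A call is refused whole if a number of a shift passes 1 or a number of a turn 0.15, either way. A call with a gripper value outside its range is refused whole. "gripper" is the closure, from -1 (fully open) to 1 (shut), set as the call begins (left out, the last holds). The fingers move at their own pace and stop on an object; the grip force is fixed at half the most. Time passes only in rows, so rows that do not move let the fingers close. It gives the time, the measured TCP pose, the force, the opening and the grip force at its end, in the units of the state.
- robot.get_state(): the state, without advancing time (a new reading comes with each control period).
- robot.get_image(name): name is "scene" or "side" or "wrist"; returns the picture (400x640x3 uint8, blue, green, red); there is no depth.
- robot.camera_info(name): a dict with "vertical_fov" (degrees; the focal length in pixels is half the picture's height over the tangent of half this angle, whatever the lens; pixels are square), "cx", "cy" (the principal point, pixels), "world_to_cam" (4x4, takes a point from world to camera coordinates). Camera axes: x right, y down, z forward; pixel columns grow to the right and rows downward; lengths in m; the calibration is good to about 2 mm. A picture is of the moment at which its call begins: read the wrist's pose just before it. camera_info takes no time and is no camera call; for the wrist camera it gives the pose at the moment of the call.
- robot.finish_job(): hands the job in; it is judged then, once.
The state is a dict: "time": time; "q": joint angles; "qd": joint speeds; "effort": joint torques, N m; "tcp_pos": TCP position; "orientation": TCP orientation; "force": force on the tool from outside, world axes, zero at the start; "moment": the same for the moment, N m; "grip_width": finger opening in m; "finger_force": force on a finger pad.
Only numpy, scipy, OpenCV 4.12 (cv2) and the standard library are available. Lean on these libraries where they do the work, as an engineer would, in place of code of your own. Each camera call takes 0.05 s, during which the arm holds its last target. There are 200 camera calls.

TASK

Lift the loose steel cover off the nozzle block and stand it, rim down, in the parts tray. Then take the white plug by its tang and rock it side to side, a good few degrees towards one rubber lip of the pocket and then the other, easing it up a little with each swing until it frees, without dragging the block up off its cradle. Finish still holding the plug in the gripper, upright and just clear, a centimetre or two above its pocket, and leave everything else where it is.

Things in the scene. Friction and masses are not known exactly. Their poses are not given: they have to be found in the camera images.
- cover: Loose cover: upside-down steel cup, 72 mm diameter, 58 mm high, about 0.16 kg; on top a black knob 20 mm diameter, 58 to 86 mm above the rim. Origin: centre of its lower rim. Starts standing on the nozzle block over the plug, just dropped over four 4 mm dowel heads; it lifts straight off. Inside ceiling 54 mm above the rim: raise it 60 mm or more before going sideways.
- plug: White plastic plug, 0.09 kg, standing in the block's pocket under the cover. Origin: its domed foot's lowest point, z up. From z 4 to 34 mm the tight body, 34 mm (its x) by 24 mm (y); from z 34 to 88 mm a straight tang to grip, 18 mm (x) by 24 mm (y). Seated, its origin is 38 mm below seat (50 mm of tang stand above the block top) and its axes agree with seat's.
- seat (a point): On the nozzle block: centre of the pocket's mouth in the top face, 62 mm above the worktop. Its x, y axes are those of block and cradle. Block: plain aluminium, 120 mm (x) by 90 mm (y) by 50 mm high; pocket 42 mm (x) by 27 mm (y), 38 mm deep, so the plug has 4 mm free on either x side (rocking up to 0.16 rad) and 1.5 mm on either y side.
- lips (a point): Between the pocket's two sprung rubber lips, 23 mm below seat: the pivot to rock about (turn about y, tang to +x and -x). The lips press the plug's x faces with 28 N each; a straight pull takes 25 to 40 N, more than the block weighs. While the plug swings they carry little load: raise it 1 to 2 mm during each swing of 0.2 rad. They let go after some 11 mm of rise.
- block (a joint): How far the nozzle block has been lifted off its cradle (m): 0 resting, up to 0.03. The 1.4 kg block only rests in the cradle by its weight (about 14 N); it is guided and can move straight up and down only.
- cradle: Fixed steel cradle under the nozzle block: base plate 160 mm (x) by 130 mm (y) by 12 mm with low rails 26 mm high. Origin: centre of its underside, on the worktop.
- tray: Fixed shallow aluminium parts tray, 200 mm (x) by 170 mm (y), walls 4 mm thick and 18 mm high, floor 4 mm thick. Origin: centre of its underside, on the worktop.
- nozzle: Small loose steel cone nozzle, 28 mm diameter, 32 mm high, in one corner of the tray. Origin: centre of its underside.
- brush: Brush 180 mm long lying on the worktop between the tray and the cradle. Origin near its middle, underneath, x along it.
- jar: Glass jar, 56 mm diameter, 75 mm high, between the tray and the cradle, nearest the robot. Origin: centre of its underside.
- spatula: Spatula 240 mm long lying to the left. Origin near its middle, underneath.
- scraper: Bench scraper, 100 by 120 mm steel blade 4 mm thick with a 24 mm high white grip, lying to the right. Origin: centre of its underside.
There are look-alikes about, which are no part of the job. What is shaped like the cover but purple or turquoise is not meant.

How it is judged:
By the outcome, as a careful person would: the job done as asked, in the order asked, and still so for the second after the job is handed in, while the arm keeps its last pose, push and grip.
It also fails if it takes over 66 s, if anything falls off the work surface, if the arm or the gripper's body presses on something with over 40 N, if the wrist force passes 120 N, or if a joint passes its speed limit or range.

## Working session

There is one attempt and no reset: what is moved stays moved. The work goes in short steps, Python scripts to look and compute and a tool call to move; the robot and the scene stay as the last step left them, time stands still between calls to the robot, and variables do not carry over. Pictures are saved under pics/ and viewed, at most 10 in all, crops included, and the job is handed in when it is done.

Besides the shell and the picture viewer there is one more tool, called after "Request:" as name(argument=value, ...) on one line, values as JSON. move_arm: Moves the arm, as the interface text tells. Its arguments: {"type":"object","properties":{"motion":{"type":"array"},"gripper":{"type":"number"}},"required":["motion"]}

```bash
mkdir -p pics; ls; cat > h.py <<'E'
import numpy as np, cv2
from bench import robot
def ray(info,u,v):
    f=200/np.tan(np.radians(info["vertical_fov"])/2)
    T=np.array(info["world_to_cam"]);R=T[:3,:3]
    d=R.T@np.array([(u-info["cx"])/f,(v-info["cy"])/f,1]);return -R.T@T[:3,3],d/np.linalg.norm(d)
def plane(info,u,v,z):
    c,d=ray(info,u,v);return c+d*(z-c[2])/d[2]
def tri(*rs):
    A=np.zeros((3,3));b=np.zeros(3)
    for c,d in rs:
        P=np.eye(3)-np.outer(d,d);A+=P;b+=P@c
    p=np.linalg.solve(A,b);return p,[np.linalg.norm((np.eye(3)-np.outer(d,d))@(p-c)) for c,d in rs]
def proj(info,p):
    f=200/np.tan(np.radians(info["vertical_fov"])/2)
    T=np.array(info["world_to_cam"]);q=T[:3,:3]@p+T[:3,3];return info["cx"]+f*q[0]/q[2],info["cy"]+f*q[1]/q[2]
E
python3 - <<'E'
from h import *
np.set_printoptions(precision=4,suppress=True)
for n in ["scene","side","wrist"]:
    i=robot.camera_info(n);print(n,i["vertical_fov"],i["cx"],i["cy"],ray(i,320,200))
    cv2.imwrite(f"pics/{n}0.png",robot.get_image(n))
a=[cv2.imread(f"pics/{n}0.png") for n in ["scene","side","wrist"]]
s=robot.get_state();print(s["time"],s["tcp_pos"],s["orientation"],s["force"])
E
```

```text
pics
scene 45.98463402684642 319.37518421464256 195.95514466906576 (array([ 1.2218, -0.4587,  0.8534]), array([-0.6169,  0.3843, -0.6868]))
side 44.30004437357875 319.89696067546066 202.69458914452525 (array([0.3678, 1.1505, 1.0998]), array([ 0.1014, -0.7347, -0.6708]))
wrist 68.11622941562929 319.76639770801273 195.41015624732233 (array([0.7235, 0.0656, 0.3836]), array([-0.0004, -0.2524, -0.9676]))
0.15 [0.7249 0.     0.404 ] [[-0.      1.     -0.0012]
 [ 1.      0.     -0.0001]
 [-0.0001 -0.0012 -1.    ]] [-0.3807 -0.1094  0.9646]
```

View pics/scene0.png

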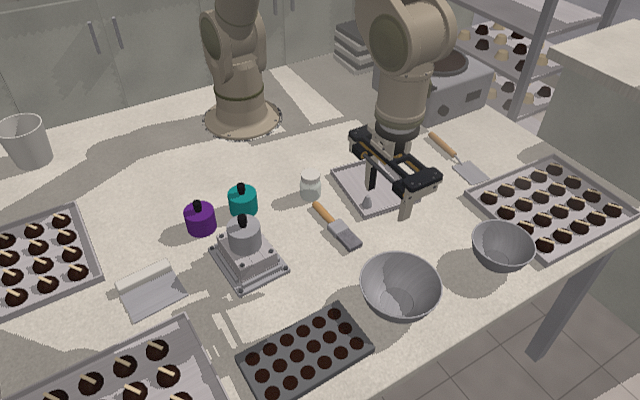

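View pics/side0.png

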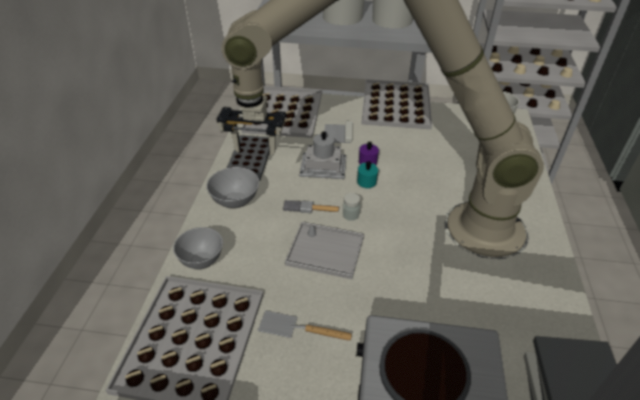

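View pics/wrist0.png

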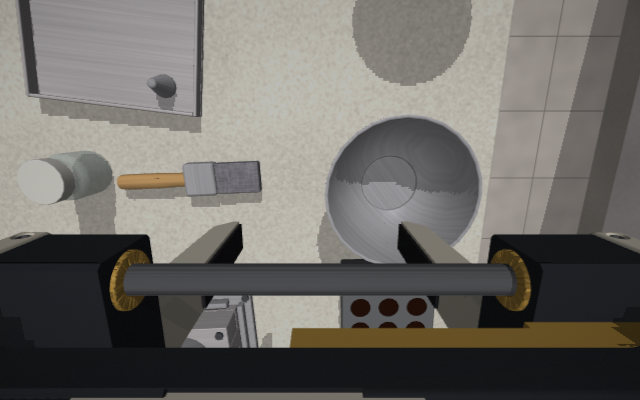

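Scene view: three cup shapes: purple (200,218), turquoise (242,198), steel (243,238) with its knob at (242,221). Only the steel one is uncoloured and stands on the block in the cradle, so it fits; in the side view it is at (323,145), the tray at (326,249), and the nozzle in the tray at (311,230). I'll confirm with one enlarged crop.

```bash
python3 - <<'E'
import cv2,numpy as np
a=cv2.imread("pics/scene0.png")[190:300,190:300];b=cv2.imread("pics/side0.png")[115:185,290:390]
a=cv2.resize(a,(400,400),interpolation=cv2.INTER_CUBIC);b=cv2.resize(b,(400,280),interpolation=cv2.INTER_CUBIC)
b=cv2.copyMakeBorder(b,0,120,0,0,cv2.BORDER_CONSTANT)
cv2.imwrite("pics/crop1.png",np.hstack([a,b]))
E
```

```text
(no output)
```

View pics/crop1.png

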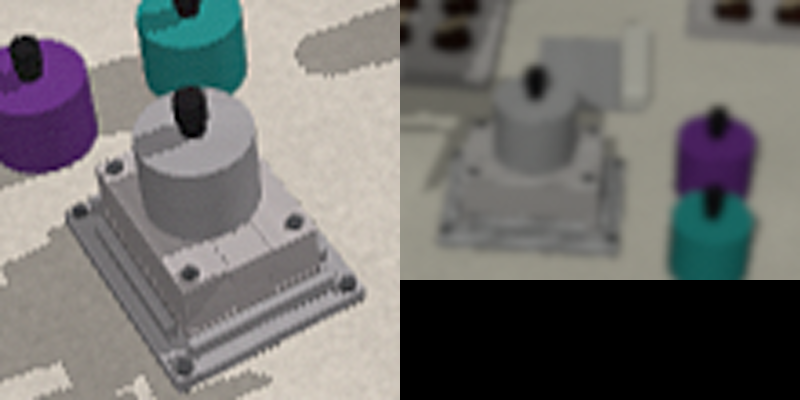

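The crop confirms it: the steel cover with black knob stands on the block. Block bolts are at crop (115,167), (190,272), (295,222) and cradle bolts at (80,211), (182,365), (347,284). Measuring.

```bash
python3 - <<'E'
from h import *
np.set_printoptions(precision=4,suppress=True)
S=robot.camera_info("scene");D=robot.camera_info("side")
a=cv2.imread("pics/scene0.png");b=cv2.imread("pics/side0.png")
def blob(im,x0,x1,y0,y1,t):
    g=im.max(2)[y0:y1,x0:x1];m=(g<t).astype(np.uint8)
    n,l,st,c=cv2.connectedComponentsWithStats(m);k=1+np.argmax(st[1:,4]);print("blob",st[k],c[k]+[x0,y0]);return c[k]+[x0,y0]
ka=blob(a,228,258,208,232,70);kb=blob(b,314,334,128,143,70)
print("knob mid",*tri(ray(S,*ka),ray(D,*kb)))
f=lambda u,v:(190+(u+.5)/3.636-.5,190+(v+.5)/3.636-.5)
for z,pts in((.062,[(115,167),(190,272),(295,222)]),(.012,[(80,211),(182,365),(347,284)])):
    P=[plane(S,*f(*p),z)[:2] for p in pts];c=(P[0]+P[2])/2
    for q in(P[0]-P[1],P[2]-P[1]):print(z,np.linalg.norm(q),np.degrees(np.arctan2(q[1],q[0])))
    print("centre",c)
# cradle bolts two view: side crop
g=lambda u,v:(290+u/4,115+v/4)
# scene bolts: near (182,365),(347,284),(80,211); side (400-offset): 
for s,d in(((347,284),(46,228)),((295,222),(76,167))):print("bolt",*tri(ray(S,*f(*s)),ray(D,*g(*d))))
# nozzle, tray in side
for n,p,z in(("nozzle",(311,234),.004),("trayTL",(302,225),.018),("TR",(364,237),.018),("BR",(354,275),.018),("BL",(287,264),.018)):print(n,plane(D,*p,z)[:2])
for n,p in(("jar",(352,212)),("turq",(368,184)),("purple",(369,164))):print(n,plane(D,*p,0)[:2])
W=robot.camera_info("wrist")
print("wrist tray corner",plane(W,199,115,.018)[:2],plane(W,27,95,.018)[:2],"noz",plane(W,168,90,.004)[:2])
E
```

```text
blob [ 10   6   9  14 109] [241.945  220.2477]
blob [ 7  4  6  8 37] [323.5676 135.1622]
knob mid [ 0.5482 -0.2322  0.1373] [np.float64(5.7886524091414914e-05), np.float64(5.7886524091416425e-05)]
0.062 0.09966471347011936 -176.74990240542473
0.062 0.07019278584689677 92.39377272921551
centre [ 0.5461 -0.2304]
0.012 0.14357656917962136 -177.20702061419513
0.012 0.11266684346010136 91.88307374119242
centre [ 0.5461 -0.2306]
bolt [ 0.6173 -0.1721  0.0151] [np.float64(0.0007820272480285884), np.float64(0.00078202724802845)]
bolt [ 0.5951 -0.1948  0.0663] [np.float64(0.00237616788160328), np.float64(0.002376167881603314)]
nozzle [0.5387 0.1095]
trayTL [0.5702 0.0887]
TR [0.3756 0.1115]
BR [0.3921 0.2627]
BL [0.5861 0.2508]
jar [ 0.4229 -0.0119]
turq [ 0.3813 -0.1605]
purple [ 0.3857 -0.2734]
wrist tray corner [0.579 0.075] [0.3789 0.0978] noz [0.5386 0.1047]
```

Request:
move_arm(motion=[{"offset":[-0.25,-0.3,0],"rot":[0,0,0.004]},{"offset":[-0.5,-0.65,0],"rot":[0,0,0.004]},{"offset":[-0.6,-0.8,0],"rot":[0,0,0.004]},{"offset":[-0.6,-0.8,0],"rot":[0,0,0.004]},{"offset":[-0.6,-0.8,0],"rot":[0,0,0.004]},{"offset":[-0.6,-0.8,0],"rot":[0,0,0.004]},{"offset":[-0.6,-0.8,0],"rot":[0,0,0.004]},{"offset":[-0.6,-0.8,0],"rot":[0,0,0.004]},{"offset":[-0.6,-0.8,0],"rot":[0,0,0.004]},{"offset":[-0.6,-0.7,0],"rot":[0,0,0.004]},{"offset":[-0.4,-0.45,0],"rot":[0,0,0.004]},{"offset":[0,0,0],"rot":[0,0,0.001]}], gripper=-1)

```text
time: 1.35
tcp_pos: [0.544, -0.2338, 0.4049]
orientation: [[-0.041, 0.999, -0.001], [0.999, 0.041, -0.001], [-0.001, -0.001, -1.0]]
force: [0.7, 0.5, -0.2]
grip_width: 0.0929
finger_force: 0.0
```

```bash
python3 - <<'E'
from h import *
np.set_printoptions(precision=4,suppress=True)
cv2.imwrite("pics/w1.png",robot.get_image("wrist"));s=robot.get_state();print(s["tcp_pos"],s["qd"])
W=robot.camera_info("wrist");print(proj(W,np.array([.547,-.231,.148])),proj(W,np.array([.547,-.231,.134])))
E
```

```text
[ 0.5453 -0.2322  0.4049] [-1.8127  0.5649 -1.6034 -1.2642 -0.3365  0.0366 -0.7553]
(np.float64(323.42345876334053), np.float64(203.1018572815093)) (np.float64(323.2292247985724), np.float64(198.89245123217174))
```

View pics/w1.png

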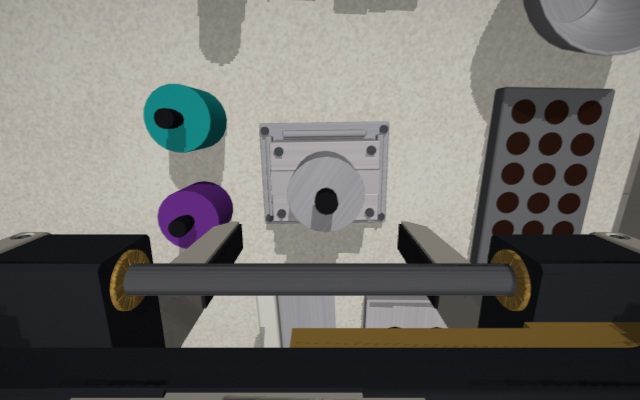

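The wrist view shows the steel cover at (326,190), its knob at (326,201), block bolts at (279,152), (371,150), (369,212), (281,213), and cradle bolts around them. Refining from it.

```bash
python3 - <<'E'
from h import *
np.set_printoptions(precision=4,suppress=True)
im=cv2.imread("pics/w1.png");S=robot.camera_info("scene");W=robot.camera_info("wrist")
print(robot.get_state()["tcp_pos"])
def ctr(x,y,r=8,t=95):
    g=im[y-r:y+r,x-r:x+r].max(2);m=(g<t).astype(np.uint8);n,l,st,c=cv2.connectedComponentsWithStats(m)
    k=1+np.argmax(st[1:,4]);return c[k]+[x-r,y-r],st[k,4]
K,a=ctr(326,201,16,60);print("knob",K,a,*tri(ray(W,*K),ray(S,241.945,220.25)))
for z,ps in((.064,[(279,152),(371,150),(369,212),(281,213)]),(.014,[(265,131),(384,129),(381,217),(269,217)])):
    P=[]
    for p in ps:
        c,a=ctr(*p,r=7);P.append(plane(W,*c,z)[:2]);print(p,c,a,P[-1])
    print("mid diag02",(P[0]+P[2])/2,"diag13",(P[1]+P[3])/2,"yaw",[np.degrees(np.arctan2(*(q[::-1]))) for q in(P[1]-P[0],P[2]-P[3])])
f=lambda u,v:(190+(u+.5)/3.636-.5,190+(v+.5)/3.636-.5)
E
```

```text
[ 0.5453 -0.2322  0.4049]
knob [325.8792 201.1165] 472 [ 0.5491 -0.2321  0.138 ] [np.float64(0.00033474804726494326), np.float64(0.0003347480472649606)]
(279, 152) [278.129  151.3226] 62 [ 0.4977 -0.1982]
(371, 150) [370.8438 149.9375] 64 [ 0.5973 -0.1925]
(369, 212) [369.2931 212.1552] 58 [ 0.6014 -0.2622]
(281, 213) [281.2    213.4364] 55 [ 0.5018 -0.2679]
mid diag02 [ 0.5496 -0.2302] diag13 [ 0.5496 -0.2302] yaw [np.float64(3.2629548885553676), np.float64(3.282050554553016)]
(265, 131) [264.2778 130.4815] 54 [ 0.4738 -0.1785]
(384, 129) [383.4364 128.6727] 55 [ 0.6193 -0.1702]
(381, 217) [380.5526 216.5   ] 38 [ 0.626  -0.2824]
(269, 217) [269.0233 217.9302] 43 [ 0.4798 -0.2906]
mid diag02 [ 0.5499 -0.2305] diag13 [ 0.5495 -0.2304] yaw [np.float64(3.2628498406430517), np.float64(3.1818718772931907)]
```

Request:
move_arm(motion=[{"offset":[0.07,0,-0.3],"rot":[0,0,0.014]},{"offset":[0,0,-0.5],"rot":[0,0,0]},{"offset":[0,0,-0.6],"rot":[0,0,0]},{"offset":[0,0,-0.6],"rot":[0,0,0]},{"offset":[0,0,-0.5],"rot":[0,0,0]},{"offset":[0,0,-0.35],"rot":[0,0,0]},{"offset":[0,0,-0.2],"rot":[0,0,0]},{"offset":[0,0,0],"rot":[0,0,0]},{"offset":[0,0,0],"rot":[0,0,0]}])

```text
time: 2.3
tcp_pos: [0.5489, -0.2309, 0.3135]
orientation: [[-0.059, 0.998, 0.0], [0.998, 0.059, -0.0], [-0.0, 0.0, -1.0]]
force: [-0.4, 0.8, 0.9]
grip_width: 0.093
finger_force: 0.0
```

Request:
move_arm(motion=[{"offset":[0,0,-0.02],"rot":[0,0,0]},{"offset":[0,0,0],"rot":[0,0,0]},{"offset":[0,0,0],"rot":[0,0,0]},{"offset":[0,0,0],"rot":[0,0,0]},{"offset":[0,0,0],"rot":[0,0,0]},{"offset":[0,0,0],"rot":[0,0,0]},{"offset":[0,0,0],"rot":[0,0,0]},{"offset":[0,0,0],"rot":[0,0,0]}], gripper=1)

```text
time: 3.1
tcp_pos: [0.5486, -0.231, 0.3126]
orientation: [[-0.059, 0.998, -0.0], [0.998, 0.059, -0.0], [-0.0, -0.0, -1.0]]
force: [-0.0, 0.8, 0.1]
grip_width: 0.0337
finger_force: 0.0
```

Request:
move_arm(motion=[{"offset":[0,0,0],"rot":[0,0,0]},{"offset":[0,0,0],"rot":[0,0,0]},{"offset":[0,0,0],"rot":[0,0,0]},{"offset":[0,0,0],"rot":[0,0,0]},{"offset":[0,0,0],"rot":[0,0,0]}])

```text
time: 3.6
tcp_pos: [0.5486, -0.231, 0.3126]
orientation: [[-0.059, 0.998, -0.0], [0.998, 0.059, -0.0], [-0.0, -0.0, -1.0]]
force: [0.9, -0.8, -0.4]
grip_width: 0.0191
finger_force: 30.0
```

Request:
move_arm(motion=[{"offset":[0,0,0.1],"rot":[0,0,0]},{"offset":[0,0,0.2],"rot":[0,0,0]},{"offset":[0,0,0.3],"rot":[0,0,0]},{"offset":[0,0,0.4],"rot":[0,0,0]},{"offset":[0,0,0.4],"rot":[0,0,0]},{"offset":[0,0,0.4],"rot":[0,0,0]},{"offset":[0,0,0.4],"rot":[0,0,0]},{"offset":[0,0,0.3],"rot":[0,0,0]},{"offset":[0,0,0.2],"rot":[0,0,0]},{"offset":[0,0,0.1],"rot":[0,0,0]},{"offset":[0,0,0],"rot":[0,0,0]}])

```text
time: 4.7
tcp_pos: [0.5486, -0.231, 0.3969]
orientation: [[-0.059, 0.998, 0.0], [0.998, 0.059, -0.0], [-0.0, 0.0, -1.0]]
force: [1.0, 0.1, -1.4]
grip_width: 0.0192
finger_force: 30.0
```

Request:
move_arm(motion=[{"offset":[-0.05,0.25,0],"rot":[0,0,0]},{"offset":[-0.1,0.5,0],"rot":[0,0,0]},{"offset":[-0.13,0.75,0],"rot":[0,0,0]},{"offset":[-0.17,0.9,0],"rot":[0,0,0]},{"offset":[-0.17,0.95,0],"rot":[0,0,0]},{"offset":[-0.17,0.95,0],"rot":[0,0,0]},{"offset":[-0.17,0.95,0],"rot":[0,0,0]},{"offset":[-0.17,0.95,0],"rot":[0,0,0]},{"offset":[-0.17,0.95,0],"rot":[0,0,0]},{"offset":[-0.17,0.95,0],"rot":[0,0,0]},{"offset":[-0.17,0.95,0],"rot":[0,0,0]},{"offset":[-0.17,0.95,0],"rot":[0,0,0]}])

```text
time: 5.9
tcp_pos: [0.4931, 0.0712, 0.3964]
orientation: [[-0.06, 0.998, -0.001], [0.998, 0.06, 0.0], [0.0, -0.001, -1.0]]
force: [0.4, -0.1, -0.5]
grip_width: 0.0192
finger_force: 30.0
```

Request:
move_arm(motion=[{"offset":[-0.17,0.95,0],"rot":[0,0,0]},{"offset":[-0.17,0.9,0],"rot":[0,0,0]},{"offset":[-0.17,0.8,0],"rot":[0,0,0]},{"offset":[-0.12,0.6,0],"rot":[0,0,0]},{"offset":[-0.1,0.35,0],"rot":[0,0,0]},{"offset":[-0.05,0.15,0],"rot":[0,0,0]},{"offset":[0,0,-0.3],"rot":[0,0,0]},{"offset":[0,0,-0.5],"rot":[0,0,0]},{"offset":[0,0,-0.6],"rot":[0,0,0]},{"offset":[0,0,-0.6],"rot":[0,0,0]},{"offset":[0,0,-0.3],"rot":[0,0,0]},{"offset":[0,0,0],"rot":[0,0,0]}])

```text
time: 7.1
tcp_pos: [0.4707, 0.1806, 0.3263]
orientation: [[-0.058, 0.998, -0.002], [0.998, 0.058, -0.001], [-0.001, -0.002, -1.0]]
force: [0.8, 0.5, -0.6]
grip_width: 0.0192
finger_force: 30.0
```

```bash
python3 - <<'E'
from h import *
a=robot.get_image("scene");b=robot.get_image("side");print(robot.get_state()["tcp_pos"])
a=a[100:260,160:420];b=b[110:290,260:400]
a=cv2.resize(a,(480,295));b=cv2.resize(b,(300,386));a=cv2.copyMakeBorder(a,0,91,0,0,cv2.BORDER_CONSTANT)
cv2.imwrite("pics/t1.png",np.hstack([a,b]))
E
```

```text
[0.47110975 0.18113509 0.32770624]
```

View pics/t1.png

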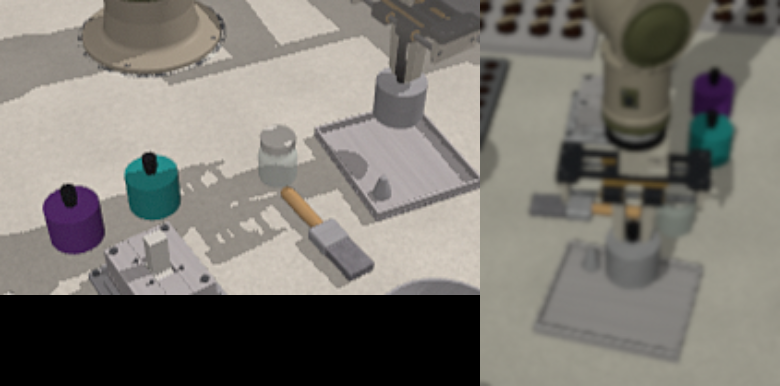

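The cover is held over the tray with its rim about 77 mm up, clear of the nozzle, and the white plug now stands exposed on the block. Lowering.

Request:
move_arm(motion=[{"offset":[0,0,-0.3],"rot":[0,0,0]},{"offset":[0,0,-0.5],"rot":[0,0,0]},{"offset":[0,0,-0.5],"rot":[0,0,0]},{"offset":[0,0,-0.5],"rot":[0,0,0]},{"offset":[0,0,-0.3],"rot":[0,0,0]},{"offset":[0,0,-0.15],"rot":[0,0,0]},{"offset":[0,0,-0.05],"rot":[0,0,0]},{"offset":[0,0,-0.03],"rot":[0,0,0]},{"offset":[0,0,0],"rot":[0,0,0]}])

```text
time: 8.1
tcp_pos: [0.471, 0.1815, 0.2581]
orientation: [[-0.059, 0.998, 0.001], [0.998, 0.059, 0.0], [0.0, 0.001, -1.0]]
force: [0.6, -0.3, -1.9]
grip_width: 0.019
finger_force: 30.0
```

Request:
move_arm(motion=[{"offset":[0,0,-0.03],"rot":[0,0,0]},{"offset":[0,0,-0.03],"rot":[0,0,0]},{"offset":[0,0,0],"rot":[0,0,0]}])

```text
time: 8.4
tcp_pos: [0.4709, 0.1815, 0.256]
orientation: [[-0.059, 0.998, 0.0], [0.998, 0.059, 0.0], [0.0, 0.0, -1.0]]
force: [0.8, 0.4, -1.3]
grip_width: 0.0192
finger_force: 30.0
```

Request:
move_arm(motion=[{"offset":[0,0,-0.03],"rot":[0,0,0]},{"offset":[0,0,-0.02],"rot":[0,0,0]},{"offset":[0,0,0],"rot":[0,0,0]}])

```text
time: 8.7
tcp_pos: [0.4709, 0.1815, 0.2545]
orientation: [[-0.059, 0.998, 0.0], [0.998, 0.059, -0.0], [-0.0, -0.0, -1.0]]
force: [-0.4, -0.6, 1.3]
grip_width: 0.0193
finger_force: 30.0
```

Request:
move_arm(motion=[{"offset":[0,0,-0.01],"rot":[0,0,0]},{"offset":[0,0,0],"rot":[0,0,0]},{"offset":[0,0,0],"rot":[0,0,0]},{"offset":[0,0,0],"rot":[0,0,0]},{"offset":[0,0,0],"rot":[0,0,0]}], gripper=-0.2)

```text
time: 9.2
tcp_pos: [0.4709, 0.1815, 0.2541]
orientation: [[-0.059, 0.998, -0.0], [0.998, 0.059, -0.0], [-0.0, -0.0, -1.0]]
force: [0.8, -0.5, -0.1]
grip_width: 0.0537
finger_force: 0.0
```

Request:
move_arm(motion=[{"offset":[0,0,0.15],"rot":[0,0,0]},{"offset":[0,0,0.4],"rot":[0,0,0]},{"offset":[0,0,0.7],"rot":[0,0,0]},{"offset":[0,0,0.9],"rot":[0,0,0]},{"offset":[0,0,0.9],"rot":[0,0,0]},{"offset":[0,-0.3,0.9],"rot":[0,0,0]},{"offset":[0.1,-0.6,0.6],"rot":[0,0,0]},{"offset":[0.15,-0.8,0.3],"rot":[0,0,0]},{"offset":[0.18,-0.9,0],"rot":[0,0,0]},{"offset":[0.2,-0.9,0],"rot":[0,0,0]},{"offset":[0.2,-0.95,0],"rot":[0,0,0]},{"offset":[0.2,-0.95,0],"rot":[0,0,0]}])

```text
time: 10.4
tcp_pos: [0.5016, 0.0183, 0.4008]
orientation: [[-0.059, 0.998, 0.001], [0.998, 0.059, 0.0], [0.0, 0.001, -1.0]]
force: [1.6, 0.9, -0.3]
grip_width: 0.0558
finger_force: 0.0
```

Request:
move_arm(motion=[{"offset":[0.18,-0.95,0],"rot":[0,0,0]},{"offset":[0.18,-0.95,0],"rot":[0,0,0]},{"offset":[0.18,-0.95,0],"rot":[0,0,0]},{"offset":[0.18,-0.95,0],"rot":[0,0,0]},{"offset":[0.18,-0.95,0],"rot":[0,0,0]},{"offset":[0.18,-0.95,0],"rot":[0,0,0]},{"offset":[0.18,-0.9,0],"rot":[0,0,0]},{"offset":[0.15,-0.75,0],"rot":[0,0,0]},{"offset":[0.1,-0.6,0],"rot":[0,0,0]},{"offset":[0.06,-0.38,0],"rot":[0,0,0]},{"offset":[0,0,0],"rot":[0,0,0]},{"offset":[0,0,0],"rot":[0,0,0]}], gripper=-1)

```text
time: 11.6
tcp_pos: [0.5488, -0.2296, 0.3997]
orientation: [[-0.059, 0.998, -0.0], [0.998, 0.059, 0.001], [0.001, -0.0, -1.0]]
force: [0.4, 1.0, -0.4]
grip_width: 0.0928
finger_force: 0.0
```

```bash
python3 - <<'E'
from h import *
np.set_printoptions(precision=4,suppress=True)
a=robot.get_image("scene");d=robot.get_image("side");print(robot.get_state()["tcp_pos"]);w=robot.get_image("wrist")
cv2.imwrite("pics/s2.png",a);cv2.imwrite("pics/d2.png",d);cv2.imwrite("pics/w2.png",w)
W=robot.camera_info("wrist")
p=np.array([.549,-.2305,.112]);print(proj(W,p),proj(robot.camera_info("scene"),p))
c=cv2.resize(w[110:235,240:410],(510,375),interpolation=cv2.INTER_CUBIC)
e=cv2.resize(d[200:300,270:380],(280,255));e=cv2.copyMakeBorder(e,0,120,0,0,cv2.BORDER_CONSTANT)
cv2.imwrite("pics/w2c.png",np.hstack([c,e]))
E
```

```text
[ 0.5489 -0.2291  0.3997]
(np.float64(321.13145194672745), np.float64(197.26160837142857)) (np.float64(243.99635028016968), np.float64(228.42365316418827))
```

View pics/w2c.png

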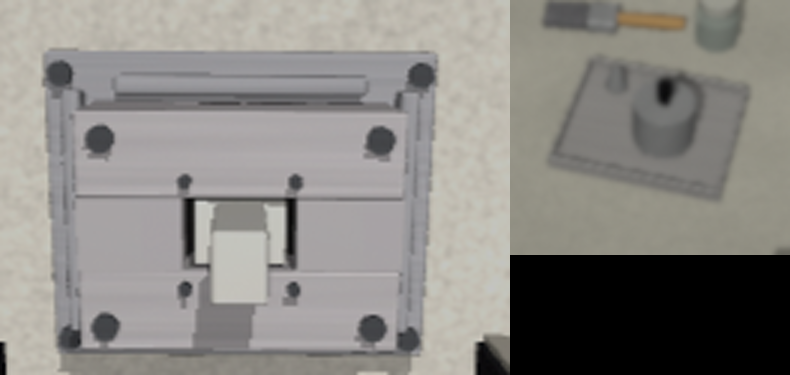

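The crop shows the plug top at crop (240,267), full-image (320,199), centred in its pocket; the cover stands rim down in the tray beside the nozzle. I'll check the top's height from two views.

```bash
python3 - <<'E'
from h import *
np.set_printoptions(precision=4,suppress=True)
W=robot.camera_info("wrist");S=robot.camera_info("scene");D=robot.camera_info("side")
w=cv2.imread("pics/w2.png");s=cv2.imread("pics/s2.png")
print(plane(W,240+240.5/3-.33,110+232/3-.33,.062))
def big(im,x0,x1,y0,y1,t):
    g=im.min(2)[y0:y1,x0:x1];m=(g>t).astype(np.uint8);n,l,st,c=cv2.connectedComponentsWithStats(m)
    k=1+np.argmax(st[1:,4]);b=st[k];print(c[k]+[x0,y0],b+np.array([x0,y0,0,0,0]));return c[k]+[x0,y0]
for t in(178,185,192):
    cw=big(w,305,338,186,215,t);cs=big(s,228,262,215,240,t)
    print(t,*tri(ray(W,*cw),ray(S,*cs)))
print(s[222:242,236:254].min(2))
E
```

```text
[ 0.5479 -0.2315  0.062 ]
[319.4492 198.8102] [312 187  17  24 374]
[257.3273 220.9091] [249 215  13  17 110]
178 [ 0.5544 -0.2144  0.1349] [np.float64(0.0135577246603259), np.float64(0.01355772466032582)]
[319.4207 198.4006] [312 188  16  23 347]
[243.3269 228.1346] [238 225  12   8  52]
185 [ 0.5475 -0.2315  0.1122] [np.float64(0.00013368675818878253), np.float64(0.00013368675818878033)]Traceback (most recent call last):
  File "<stdin>", line 10, in <module>
  File "<stdin>", line 8, in big
    return _wrapfunc(a, 'argmax', axis=axis, out=out, **kwds)
    return bound(*args, **kwds)
ValueError: attempt to get argmax of an empty sequence
```

Request:
move_arm(motion=[{"offset":[-0.02,-0.05,-0.3],"rot":[0,0,0]},{"offset":[0,0,-0.5],"rot":[0,0,0]},{"offset":[0,0,-0.7],"rot":[0,0,0]},{"offset":[0,0,-0.7],"rot":[0,0,0]},{"offset":[0,0,-0.7],"rot":[0,0,0]},{"offset":[0,0,-0.7],"rot":[0,0,0]},{"offset":[0,0,-0.6],"rot":[0,0,0]},{"offset":[0,0,-0.35],"rot":[0,0,0]},{"offset":[0,0,-0.2],"rot":[0,0,0]},{"offset":[0,0,0],"rot":[0,0,0]},{"offset":[0,0,0],"rot":[0,0,0]}])

```text
time: 12.85
tcp_pos: [0.5485, -0.2319, 0.2576]
orientation: [[-0.059, 0.998, 0.001], [0.998, 0.059, -0.0], [-0.0, 0.001, -1.0]]
force: [-0.0, 0.5, 0.5]
grip_width: 0.0928
finger_force: 0.0
```

Request:
move_arm(motion=[{"offset":[0,0,0],"rot":[0,0,0]},{"offset":[0,0,0],"rot":[0,0,0]},{"offset":[0,0,0],"rot":[0,0,0]},{"offset":[0,0,0],"rot":[0,0,0]},{"offset":[0,0,0],"rot":[0,0,0]},{"offset":[0,0,0],"rot":[0,0,0]},{"offset":[0,0,0],"rot":[0,0,0]},{"offset":[0,0,0],"rot":[0,0,0]},{"offset":[0,0,0],"rot":[0,0,0]},{"offset":[0,0,0],"rot":[0,0,0]},{"offset":[0,0,0],"rot":[0,0,0]},{"offset":[0,0,0],"rot":[0,0,0]}], gripper=1)

```text
time: 14.05
tcp_pos: [0.5485, -0.2318, 0.2571]
orientation: [[-0.059, 0.998, 0.0], [0.998, 0.059, -0.0], [-0.0, 0.0, -1.0]]
force: [1.6, 0.7, -0.7]
grip_width: 0.0181
finger_force: 30.0
```

Request:
move_arm(motion=[{"offset":[0.36,0.021,0.003],"rot":[-0.003,0.05,0]},{"offset":[0.36,0.021,-0.015],"rot":[-0.003,0.05,0]}])

```text
time: 14.25
tcp_pos: [0.5705, -0.2306, 0.2569]
orientation: [[-0.059, 0.993, -0.1], [0.998, 0.058, -0.006], [-0.0, -0.1, -0.995]]
force: [2.2, 1.6, -1.2]
grip_width: 0.018
finger_force: 30.0
```

Request:
move_arm(motion=[{"offset":[-0.36,-0.021,0.04],"rot":[0.003,-0.05,0]},{"offset":[-0.36,-0.021,0.0215],"rot":[0.003,-0.05,0]},{"offset":[-0.36,-0.021,0.003],"rot":[0.003,-0.05,0]},{"offset":[-0.36,-0.021,-0.015],"rot":[0.003,-0.05,0]}])

```text
time: 14.65
tcp_pos: [0.5264, -0.2328, 0.2583]
orientation: [[-0.06, 0.993, 0.101], [0.998, 0.059, 0.006], [0.0, 0.102, -0.995]]
force: [0.4, 1.2, 2.5]
grip_width: 0.0181
finger_force: 30.0
```

Request:
move_arm(motion=[{"offset":[0.365,0.021,0.04],"rot":[-0.003,0.05,0]},{"offset":[0.365,0.021,0.0215],"rot":[-0.003,0.05,0]},{"offset":[0.365,0.021,0.003],"rot":[-0.003,0.05,0]},{"offset":[0.365,0.021,-0.015],"rot":[-0.003,0.05,0]},{"offset":[-0.365,-0.021,0.04],"rot":[0.003,-0.05,0]},{"offset":[-0.365,-0.021,0.0215],"rot":[0.003,-0.05,0]},{"offset":[-0.365,-0.021,0.003],"rot":[0.003,-0.05,0]},{"offset":[-0.365,-0.021,-0.015],"rot":[0.003,-0.05,0]}])

```text
time: 15.45
tcp_pos: [0.5262, -0.2327, 0.261]
orientation: [[-0.06, 0.993, 0.101], [0.998, 0.059, 0.006], [0.0, 0.101, -0.995]]
force: [2.5, 1.6, -5.7]
grip_width: 0.0179
finger_force: 30.0
```

```bash
python3 - <<'E'
from h import *
np.set_printoptions(precision=4,suppress=True)
a=robot.get_image("scene");s=robot.get_state();print(s["tcp_pos"],s["force"],s["moment"])
b=cv2.imread("pics/s2.png")
c=lambda i:cv2.resize(i[205:300,200:295],(400,400),interpolation=cv2.INTER_CUBIC)
cv2.imwrite("pics/r1.png",np.hstack([c(b),c(a)]))
E
```

```text
[ 0.5246 -0.233   0.2612] [2.0488 4.806  0.2568] [ 1.1633 -1.2876  0.0794]
```

View pics/r1.png

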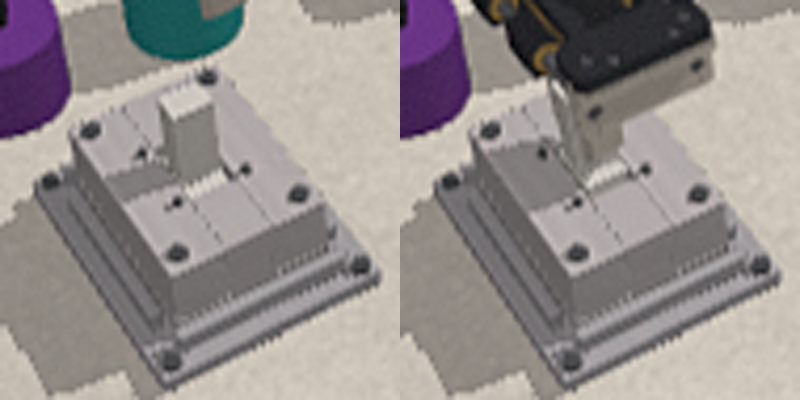

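The block sits where it was (same bolt pixels in both crops), and the plug's body is starting to show above the mouth near (605,178). Continuing.

Request:
move_arm(motion=[{"offset":[0.37,0.022,0.04],"rot":[-0.003,0.05,0]},{"offset":[0.37,0.022,0.0215],"rot":[-0.003,0.05,0]},{"offset":[0.37,0.022,0.003],"rot":[-0.003,0.05,0]},{"offset":[0.37,0.022,-0.015],"rot":[-0.003,0.05,0]},{"offset":[-0.37,-0.022,0.04],"rot":[0.003,-0.05,0]},{"offset":[-0.37,-0.022,0.0215],"rot":[0.003,-0.05,0]},{"offset":[-0.37,-0.022,0.003],"rot":[0.003,-0.05,0]},{"offset":[-0.37,-0.022,-0.015],"rot":[0.003,-0.05,0]}])

```text
time: 16.3
tcp_pos: [0.5264, -0.2326, 0.264]
orientation: [[-0.06, 0.993, 0.1], [0.998, 0.059, 0.007], [0.001, 0.1, -0.995]]
force: [1.6, 2.2, -2.8]
grip_width: 0.0178
finger_force: 30.0
```

Request:
move_arm(motion=[{"offset":[0.375,0.022,0.04],"rot":[-0.003,0.05,0]},{"offset":[0.375,0.022,0.0215],"rot":[-0.003,0.05,0]},{"offset":[0.375,0.022,0.003],"rot":[-0.003,0.05,0]},{"offset":[0.375,0.022,-0.015],"rot":[-0.003,0.05,0]},{"offset":[-0.375,-0.022,0.04],"rot":[0.003,-0.05,0]},{"offset":[-0.375,-0.022,0.0215],"rot":[0.003,-0.05,0]},{"offset":[-0.375,-0.022,0.003],"rot":[0.003,-0.05,0]},{"offset":[-0.375,-0.022,-0.015],"rot":[0.003,-0.05,0]}])

```text
time: 17.1
tcp_pos: [0.5266, -0.2326, 0.2672]
orientation: [[-0.06, 0.993, 0.101], [0.998, 0.059, 0.006], [0.0, 0.101, -0.995]]
force: [0.5, 2.6, 1.7]
grip_width: 0.0174
finger_force: 30.0
```

Request:
move_arm(motion=[{"offset":[0.38,0.022,0.04],"rot":[-0.003,0.05,0]},{"offset":[0.38,0.022,0.0215],"rot":[-0.003,0.05,0]},{"offset":[0.38,0.022,0.003],"rot":[-0.003,0.05,0]},{"offset":[0.38,0.022,-0.015],"rot":[-0.003,0.05,0]},{"offset":[-0.38,-0.022,0.04],"rot":[0.003,-0.05,0]},{"offset":[-0.38,-0.022,0.0215],"rot":[0.003,-0.05,0]},{"offset":[-0.38,-0.022,0.003],"rot":[0.003,-0.05,0]},{"offset":[-0.38,-0.022,-0.015],"rot":[0.003,-0.05,0]},{"offset":[0.38,0.022,0.04],"rot":[-0.003,0.05,0]},{"offset":[0.38,0.022,0.0215],"rot":[-0.003,0.05,0]},{"offset":[0,0,0],"rot":[0,0,0]}])

```text
time: 18.2
tcp_pos: [0.5508, -0.2317, 0.2724]
orientation: [[-0.06, 0.998, -0.001], [0.998, 0.06, -0.001], [-0.001, -0.001, -1.0]]
force: [-1.6, 0.5, 9.2]
grip_width: 0.0177
finger_force: 30.0
```

```bash
python3 - <<'E'
from h import *
np.set_printoptions(precision=4,suppress=True)
a=robot.get_image("scene");d=robot.get_image("side");s=robot.get_state();print(s["tcp_pos"],s["orientation"],s["force"],s["moment"])
cv2.imwrite("pics/s3.png",a)
c=lambda i:cv2.resize(i[205:300,200:295],(400,400),interpolation=cv2.INTER_CUBIC)
e=cv2.resize(d[115:185,280:380],(400,280),interpolation=cv2.INTER_CUBIC);e=cv2.copyMakeBorder(e,0,120,0,0,cv2.BORDER_CONSTANT)
cv2.imwrite("pics/r2.png",np.hstack([c(a),e]))
# block shift between s2 and s3 around front bolt patch
b=cv2.imread("pics/s2.png")
for x,y in((242,265),(271,251)):
    r=cv2.matchTemplate(cv2.resize(a[y-12:y+12,x-12:x+12],None,fx=8,fy=8,interpolation=cv2.INTER_CUBIC),cv2.resize(b[y-7:y+7,x-7:x+7],None,fx=8,fy=8,interpolation=cv2.INTER_CUBIC),cv2.TM_CCOEFF_NORMED)
    m=cv2.minMaxLoc(r);print(m[1],np.array(m[3])/8-5)
E
```

```text
[ 0.5502 -0.2317  0.2725] [[-0.0597  0.9982  0.0014]
 [ 0.9982  0.0597 -0.0006]
 [-0.0007  0.0014 -1.    ]] [0.2147 0.5846 5.4403] [ 0.1549 -0.2136  0.0192]
0.9983704686164856 [0. 0.]
0.9982538819313049 [0. 0.]
```

View pics/r2.png

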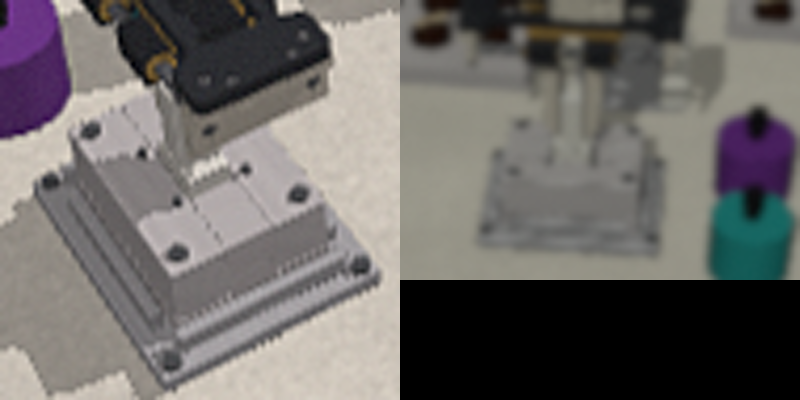

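Block has moved 0 pixels since before the rocking; the white body is well out of the mouth at crop (210,165). Easing straight up, gently at first.

Request:
move_arm(motion=[{"offset":[-0.02,0,0.03],"rot":[0,0,0]},{"offset":[-0.02,0,0.03],"rot":[0,0,0]},{"offset":[0,0,0.03],"rot":[0,0,0]},{"offset":[0,0,0.03],"rot":[0,0,0]}])

```text
time: 18.7
tcp_pos: [0.5481, -0.2319, 0.2755]
orientation: [[-0.059, 0.998, -0.0], [0.998, 0.059, 0.0], [0.0, -0.0, -1.0]]
force: [0.2, 0.2, -0.3]
grip_width: 0.0177
finger_force: 30.0
```

Free. Raising to about 15 mm clear.

Request:
move_arm(motion=[{"offset":[0,0,0.06],"rot":[0,0,0]},{"offset":[0,0,0.1],"rot":[0,0,0]},{"offset":[0,0,0.15],"rot":[0,0,0]},{"offset":[0,0,0.2],"rot":[0,0,0]},{"offset":[0,0,0.2],"rot":[0,0,0]},{"offset":[0,0,0.2],"rot":[0,0,0]},{"offset":[0,0,0.13],"rot":[0,0,0]},{"offset":[0,0,0.08],"rot":[0,0,0]},{"offset":[0,0,0.03],"rot":[0,0,0]},{"offset":[0,0,0],"rot":[0,0,0]},{"offset":[0,0,0],"rot":[0,0,0]}])

```text
time: 19.8
tcp_pos: [0.5483, -0.2318, 0.3099]
orientation: [[-0.059, 0.998, -0.0], [0.998, 0.059, 0.0], [0.0, -0.0, -1.0]]
force: [-0.5, 0.3, 0.2]
grip_width: 0.0178
finger_force: 30.0
```

```bash
python3 - <<'E'
from h import *
np.set_printoptions(precision=4,suppress=True)
a=robot.get_image("scene");s=robot.get_state();print(s["tcp_pos"],s["orientation"],s["force"],s["qd"])
cv2.imwrite("pics/s4.png",a)
S=robot.camera_info("scene");x=s["tcp_pos"][:2]
for z in(.062,.077,.082,.107):print(z,proj(S,np.array([*x,z])))
e=cv2.resize(a[120:250,150:450],(500,217));e=cv2.copyMakeBorder(e,0,183,0,0,cv2.BORDER_CONSTANT) if 0 else e
c=cv2.resize(a[200:275,205:280],(400,400),interpolation=cv2.INTER_CUBIC)
e=cv2.resize(a[120:260,180:440],(390,210));e=cv2.copyMakeBorder(e,0,190,0,0,cv2.BORDER_CONSTANT)
cv2.imwrite("pics/f.png",np.hstack([c,e]))
E
```

```text
[ 0.5483 -0.2318  0.3098] [[-0.059   0.9983 -0.0003]
 [ 0.9983  0.059   0.0001]
 [ 0.0001 -0.0003 -1.    ]] [ 0.2621 -0.3992 -0.2871] [-0.0454 -0.0071 -0.0426  0.0049 -0.0277  0.0144 -0.0473]
0.062 (np.float64(245.50134157126263), np.float64(243.8896951429632))
0.077 (np.float64(244.8538360058719), np.float64(239.35977936415807))
0.082 (np.float64(244.63515430266295), np.float64(237.82989336649194))
0.107 (np.float64(243.51975280478285), np.float64(230.02660160343035))
```

View pics/f.png

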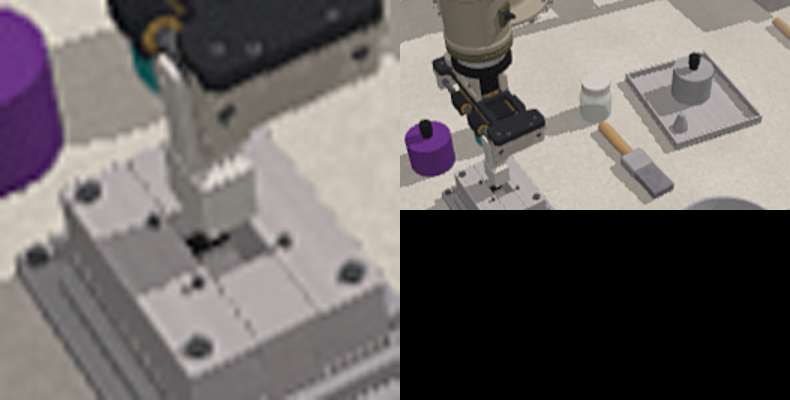

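The plug is upright in the gripper, its foot at about crop (222,232), over the open pocket and about 15 mm clear. The block is seated, and the cover stands in the tray at (690,80). Handing in.

```bash
python3 -c "
from bench import robot
print(robot.finish_job())"
```

```text
the job is handed in; nothing more can be done
None
```

The job is handed in (no verdict came back): the cover stands rim down in the tray, and the plug was rocked free without the block lifting and is held upright about 15 mm above its pocket, at about 20 s of the 66 s allowed.

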